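# Draw the tea-niche lamp out by one hole

## Robot

A 6-joint arm with a two-finger parallel gripper is mounted at the origin on the work surface. World frame = base frame: x ahead of the robot, y to its left, z up, the work surface at z = 0. Lengths are in m, angles in rad, forces in N, time in s.
With the tool pointing down it reaches from about 0.4 to 0.925 m from the base axis. Payload 12.5 kg.
Tool frame: the origin (TCP) lies at the centre of the arm's flange, where the gripper is bolted on; the fingertips stand 190 mm ahead of it and the grasp point (between the pads) lies 171 mm ahead of it; z points along the fingers, y is the line along which they close (so a half turn about z gives the same grasp; the last joint's range is limited). The gripper opens to 95 mm and grips with 3 to 60 N. Pads are 20 mm wide; open, the fingers measure 119 mm over their backs; the gripper's body (75 mm by 180 mm) begins 59 mm behind the grasp point.
Start: joints at [1.155, 0.491, 1.559, -0, 1.092, -0.106], TCP at [0.191, 0.595, 0.405] pointing down, gripper open.
Joint ranges: [-3.1, 3.1], [-0.84, 2.19], [0.05, 2.79], [-1.13, 4.28], [0.06, 2.93], [-2.69, 2.69]. Speed limits (rad/s): [2.22, 2.22, 2.79, 3.14, 3.14, 3.14].

## Interface

Orientations are given as a 3x3 rotation matrix whose columns are the frame's x, y, z axes.
In Python, from rig import get_obs, snapshot, finish_job gives the robot as it stands.
- The arm moves only by the tool arm_command, never from a script. Its argument "series" is a list of rows, each a list of 7 numbers: the opening, from 0 (shut) to 1 (fully open), then the shift along the tool's x, y, z in m, then the turn, a rotation vector about the tool's x, y, z in degrees. In form: [[grip, tx, ty, tz, rx, ry, rz], ...]. A call has 1 to 5 rows; each row shifts and turns the commanded pose from where the row before left it, along the tool's axes as they then stand; what a row does not reach is not made up. A row lasts 1/10 s, in which the tool goes at most 50 mm and 8.59 degrees, less where a joint would pass 70% of its speed; a pose out of reach is approached as far as the arm can. A call is refused whole if a number of a shift passes 0.05 or a number of a turn 8.59, either way. A call with a gripper value outside its range is refused whole. The fingers move at their own pace and stop on an object; "newtons" is the grip in N (left out, the last holds). Time passes only in rows, so rows that do not move let the fingers close. It gives the time, the measured TCP pose, the force, the opening and the grip force at its end, in the units of the state.
- get_obs(): the state, without advancing time (a new reading comes with each control period).
- snapshot(name): name is "side" or "top"; returns a dict with "color" (400x640x3 uint8, blue, green, red), "fovy" (degrees; the focal length in pixels is half the picture's height over the tangent of half this angle, whatever the lens; pixels are square), "cx", "cy" (the principal point, pixels), "D" ([k1, k2, p1, p2, k3] as OpenCV has them; the pictures are not rectified), "R" (3x3) and "t" (3): a world point X has camera coordinates R X + t. Camera axes: x right, y down, z forward; pixel columns grow to the right and rows downward; lengths in m; the calibration is good to about 2 mm. A picture is of the moment at which its call begins. There is no depth.
- finish_job(): hands the job in; it is judged then, once.
The state is a dict: "time_s": time; "joint_positions": joint angles; "joint_vel": joint speeds; "joint_efforts": joint torques, N m; "eef_pos": TCP position; "eef_rot": TCP orientation; "contact_force": force on the tool from outside, world axes, zero at the start; "moment": the same for the moment, N m; "gripper_width": opening from 0.0 (shut) to 1.0 (fully open); "grasp_force": force on a finger pad.
Only numpy, scipy, OpenCV 4.12 (cv2) and the standard library are available. Lean on these libraries where they do the work, as an engineer would, in place of code of your own. Each camera call takes 0.05 s, during which the arm holds its last target. There are 200 camera calls.

## Task

The tea tray carries two telescopic arms; one ends in a round milk-white lamp, the other in a flat wooden cup rest. On the lamp's arm, press the brass spring pin flush and draw the dark sleeve out towards its lamp end to the next hole, so that the pin springs out again there. Leave the arm with the cup rest as it is, and let go.

Things in the scene. Friction and masses are not known exactly. Their poses are not given: they have to be found in the camera images.
- lamp_arm: Fixed telescopic arm with the lamp, on the oak tray (top 12 mm above the work surface). Origin: on the tray, straight below tube axis and spring pin. x runs along the level tube to its foot (dark wood, x 92 to 148, up to z 80 mm), y sideways, z up. Tube axis at z 60 mm. Milk-white lamp ball, 54 mm across, on the sleeve's end, centre x -76, z 60 mm at the start. The sleeve draws out along -x.
- lamp_sleeve (a joint): Draw of the lamp's sleeve, m: 0 first hole (start), 0.040 next, 0.080 last. Dark square tube 30 x 30 mm, flat sides (arm's y -15 to 15, z 45 to 75, x -38 to 94 mm at 0). Three 16 mm holes 40 mm apart in its +y side (x 0, 40, 80 mm at 0), a brass dot on top over each. Locked while the pin stands out; with the pin flush, 6 to 12 N along -x moves it, to lock in the next hole.
- lamp_pin (a joint): Press of the lamp's spring pin, m: 0 out, 0.006 flush with the sleeve's side. Brass, domed, 14 mm across, in the fixed inner tube at the arm's x 0, z 60 mm, pointing to +y, 6 mm proud of the sleeve (tip at y 21 mm). Pinching the sleeve across y over the pin presses it flush (4 N); drawing the sleeve then pushes it under the wall (0.0085), and it springs out by itself in the next hole.
- rest_sleeve (a joint): Draw of the other arm's sleeve, m: 0 at its first hole, where it stays. Same build, but with a flat round wooden cup rest, 68 mm across, in place of the lamp; it stands on the other half of the tray, 0.28 to 0.43 m away.

How it is judged:
On the way:
1. the lamp's pin is pressed in (flush, to within 1.5 mm) with the sleeve still at its first hole (value of joint lamp_pin above 0.0045 m and value of joint lamp_sleeve below 0.012 m), for 0.05 s.
At the end, for the whole second after the job is handed in: The lamp's sleeve is drawn out to the second hole (34 to 46 mm), its pin has sprung out there (pressed in by less than 3 mm), and the cup rest's sleeve is within 8 mm of its start (value of joint lamp_sleeve between 0.034 and 0.046 m and value of joint lamp_pin below 0.003 m and value of joint rest_sleeve below 0.008 m); the robot touches nothing.
It fails at once if the arm with the cup rest is slid by 8 mm or more (value of joint rest_sleeve above 0.008 m).
It also fails if it takes over 32 s, if anything falls off the work surface, if the arm or the gripper's body presses on something with over 40 N, if the wrist force passes 120 N, or if a joint passes its speed limit or range.

## Working session

There is one attempt and no reset: what is moved stays moved. The work goes in short steps, Python scripts to look and compute and a tool call to move; the robot and the scene stay as the last step left them, time stands still between calls to the robot, and variables do not carry over. Pictures are saved under pics/ and viewed, at most 10 in all, crops included, and the job is handed in when it is done.

Besides the shell and the picture viewer there is one more tool, called after "Emit:" as name([rows], argument=value, ...), one row to a line, values as JSON. arm_command: Moves the arm, as the interface text tells. Its arguments: {"type":"object","properties":{"series":{"type":"array","items":{"type":"array","items":{"type":"number"}}},"newtons":{"type":"number"}},"required":["series"]}

```bash
mkdir -p pics; python3 - <<'E'
from rig import *
import cv2,pickle
o=get_obs();print(o['eef_pos'],o['eef_rot'],o['time_s'])
for n in('top','side'):
    s=snapshot(n);cv2.imwrite(f'pics/{n}1.png',s['color']);pickle.dump(s,open(f'{n}.pkl','wb'))
    print(n,s['fovy'],s['D'],-s['R'].T@s['t'],s['R'])
E
```

```text
[0.19049079 0.59522293 0.40414359] [[-9.52403681e-01  3.04839343e-01 -4.51896304e-04]
 [ 3.04839659e-01  9.52403100e-01 -1.05702169e-03]
 [ 1.08165644e-04 -1.14446726e-03 -9.99999339e-01]] 0.0
top 52.946206736092954 [-0.04284992  0.          0.          0.          0.        ] [0.516513   0.01323665 0.77317633] [[-0.00700167 -0.99965198  0.02543397]
 [-0.99931485  0.00607039 -0.03651007]
 [ 0.03634297 -0.02567218 -0.99900957]]
side 44.40255905551136 [-0.12840713  0.          0.          0.          0.        ] [ 0.24338422 -0.36668009  0.59279559] [[ 0.75529388 -0.65523007 -0.01430813]
 [-0.48365798 -0.54252174 -0.68683705]
 [ 0.44227381  0.52568405 -0.72667059]]
```

View pics/top1.png

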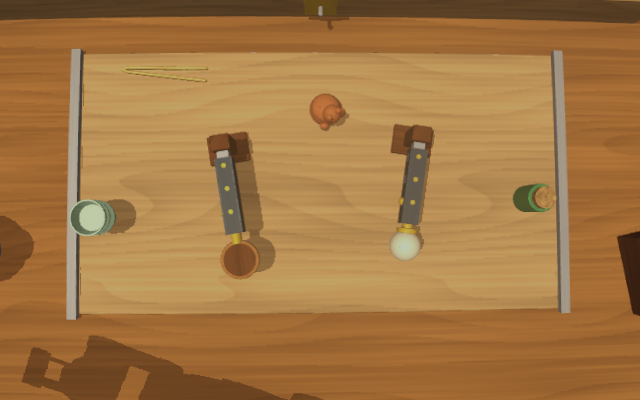

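View pics/side1.png

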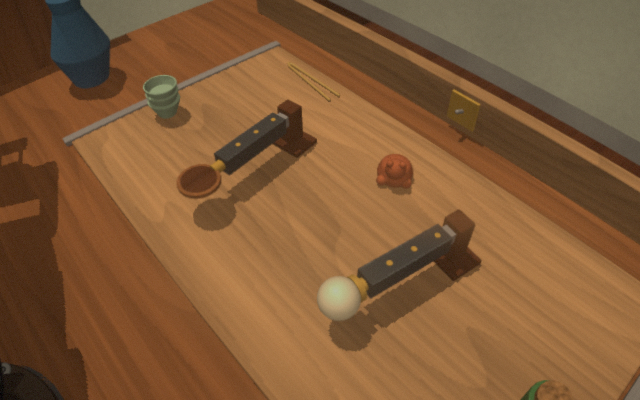

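The top view shows the lamp arm on the right: ball at about (405,245), foot at (415,138), and the pin on the left side near (402,201). The cup rest arm is on the left. In the side view the lamp's dots are near (390,263), (414,249) and (437,236). Next I'll locate the dots precisely.

```bash
cat > h.py <<'E'
import numpy as np,cv2
def ray(s,p):
    f=200/np.tan(np.radians(s['fovy']/2));K=np.array([[f,0,s['cx']],[0,f,s['cy']],[0,0,1]])
    q=cv2.undistortPoints(np.array([[p]],float),K,s['D'])[0,0]
    return -s['R'].T@s['t'], s['R'].T@np.array([q[0],q[1],1])
def onz(s,p,z):
    c,d=ray(s,p);return c+d*(z-c[2])/d[2]
def tri(a,p,b,q):
    c1,d1=ray(a,p);c2,d2=ray(b,q)
    x=np.linalg.lstsq(np.c_[d1,-d2],c2-c1,rcond=None)[0]
    A=c1+d1*x[0];B=c2+d2*x[1];return (A+B)/2,np.linalg.norm(A-B)
def brass(s,box):
    x0,y0,x1,y1=box;h=cv2.cvtColor(s['color'][y0:y1,x0:x1],cv2.COLOR_BGR2HSV)
    m=cv2.inRange(h,(15,130,110),(35,255,255))
    n,l,st,c=cv2.connectedComponentsWithStats(m)
    return [(c[i]+[x0,y0],st[i,4]) for i in range(1,n) if 3<st[i,4]<120]
E
python3 - <<'E'
import pickle;from h import *
t=pickle.load(open('top.pkl','rb'));s=pickle.load(open('side.pkl','rb'))
for a,b in((t,(395,145,432,240)),(s,(350,225,455,300))):
    for c,n in brass(a,b): print(c.round(1),n,onz(a,c,.087).round(4))
a=cv2.resize(t['color'][120:270,370:450],None,fx=4,fy=4,interpolation=2)
b=cv2.resize(s['color'][200:330,310:490],None,fx=2.6,fy=4,interpolation=2)
b=cv2.resize(s['color'][200:330,310:490],None,fx=2.6,fy=2.6,interpolation=2)
o=np.zeros((600,320+b.shape[1],3),np.uint8);o[:,:320]=a;o[:b.shape[0],320:]=b
cv2.imwrite('pics/z1.png',o)
E
```

```text
[418.  156.1] 20 [ 0.6144 -0.1662  0.087 ]
[415.2 178.8] 19 [ 0.5749 -0.1605  0.087 ]
[412.  201.8] 19 [ 0.5353 -0.1543  0.087 ]
[437.2 234.7] 30 [ 0.6156 -0.1681  0.087 ]
[413.8 248.3] 31 [ 0.576  -0.1621  0.087 ]
[389.1 262.4] 36 [ 0.5365 -0.1561  0.087 ]
```

View pics/z1.png

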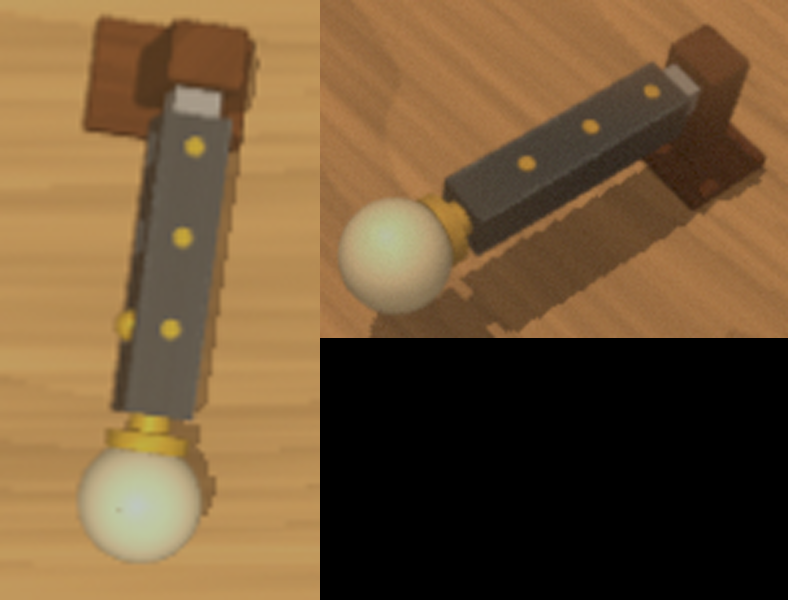

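The crop confirms the layout: three dots along the sleeve's top, the pin on the arm's +y side by the first dot, and the view clear around it. Averaging both cameras puts the arm origin at about (0.536, -0.155), with x along (0.989, -0.150). I'll turn the tool to match and move across.

Emit:
arm_command([
  [1,0,0,0,0,0,-4.6],
  [1,0,0,0,0,0,-4.6],
  [1,-0.0267,-0.0406,0,0,0,0],
  [1,-0.0267,-0.0406,0,0,0,0],
  [1,-0.0267,-0.0406,0,0,0,0],
])

```text
time_s: 0.6
eef_pos: [0.2518, 0.4614, 0.4043]
eef_rot: [[-0.989, 0.148, -0.0], [0.148, 0.989, -0.001], [0.0, -0.001, -1.0]]
contact_force: [0.9, 0.5, -0.2]
gripper_width: 0.999
grasp_force: 0.0
```

Emit:
arm_command([
  [1,-0.0267,-0.0406,0,0,0,0],
  [1,-0.0267,-0.0406,0,0,0,0],
  [1,-0.0267,-0.0406,0,0,0,0],
  [1,-0.0267,-0.0406,0,0,0,0],
  [1,-0.0267,-0.0406,0,0,0,0],
])

```text
time_s: 1.1
eef_pos: [0.3537, 0.2405, 0.4047]
eef_rot: [[-0.989, 0.148, 0.0], [0.148, 0.989, 0.0], [-0.0, 0.0, -1.0]]
contact_force: [1.3, 1.3, 0.7]
gripper_width: 1.001
grasp_force: 0.0
```

Emit:
arm_command([
  [1,-0.0267,-0.0406,0,0,0,0],
  [1,-0.0267,-0.0406,0,0,0,0],
  [1,-0.0267,-0.0406,0,0,0,0],
  [1,-0.0267,-0.0406,0,0,0,0],
  [1,-0.0267,-0.0406,0,0,0,0],
])

```text
time_s: 1.6
eef_pos: [0.4557, 0.0197, 0.4047]
eef_rot: [[-0.989, 0.149, 0.0], [0.149, 0.989, 0.0], [-0.0, 0.0, -1.0]]
contact_force: [1.2, 1.1, 0.2]
gripper_width: 1.001
grasp_force: 0.0
```

Emit:
arm_command([
  [1,-0.0267,-0.0406,0,0,0,0],
  [1,-0.0267,-0.0406,0,0,0,0],
  [1,0,0,0,0,0,0],
  [1,0,0,0,0,0,0],
])

```text
time_s: 2.0
eef_pos: [0.496, -0.0673, 0.4042]
eef_rot: [[-0.989, 0.151, -0.001], [0.151, 0.989, 0.001], [0.001, 0.0, -1.0]]
contact_force: [-0.7, 0.5, -0.5]
gripper_width: 1.0
grasp_force: 0.0
```

```bash
cat > rel.py <<'E'
from rig import *
import numpy as np,sys
def rel(P=np.array([.536,-.155,.243]),d=np.array([.0791,-.012,0])):
    o=get_obs();R=o['eef_rot'];d=d/np.linalg.norm(d)
    print('t',o['time_s'],'pos',o['eef_pos'].round(4),'tool shift',(R.T@(P-o['eef_pos'])).round(4),'x-axis goal in tool',(R.T@-d).round(4),'z',R[:,2].round(4),'F',o['contact_force'].round(1),'w',o['gripper_width'],'g',o['grasp_force'])
    return o
if __name__=='__main__': rel()
E
python3 rel.py
```

```text
t 2.0 pos [ 0.496  -0.0673  0.4042] tool shift [-0.053  -0.0807  0.1611] x-axis goal in tool [ 1.0e+00 -9.0e-04  1.3e-03] z [-1.2e-03  6.0e-04 -1.0e+00] F [-0.7  0.5 -0.5] w 0.9998787642388374 g 0.0
```

Emit:
arm_command([
  [1,-0.0265,-0.0404,0,0,0,0],
  [1,-0.0265,-0.0404,0,0,0,0],
  [1,0,0,0.04,0,0,0],
  [1,0,0,0.03,0,0,0],
  [1,0,0,0,0,0,0],
])

```text
time_s: 2.5
eef_pos: [0.5357, -0.1529, 0.3316]
eef_rot: [[-0.989, 0.148, -0.006], [0.148, 0.989, 0.003], [0.007, 0.002, -1.0]]
contact_force: [-0.2, 1.1, 0.0]
gripper_width: 1.0
grasp_force: 0.0
```

```bash
python3 - <<'E'
from rel import *;import cv2
o=rel()
a=snapshot('top')['color'][100:280,330:490];b=snapshot('side')['color'][120:330,290:500]
a=cv2.resize(a,(480,540));b=cv2.resize(b,(315,315));c=np.zeros((540,795,3),np.uint8);c[:,:480]=a;c[:315,480:]=b
cv2.imwrite('pics/z2.png',c)
E
```

```text
t 2.5 pos [ 0.5357 -0.1529  0.3316] tool shift [-0.0012 -0.0022  0.0886] x-axis goal in tool [1.     0.0023 0.0065] z [-0.0062  0.0028 -1.    ] F [-0.2  1.1  0. ] w 1.0004710018109386 g 0.0
```

View pics/z2.png

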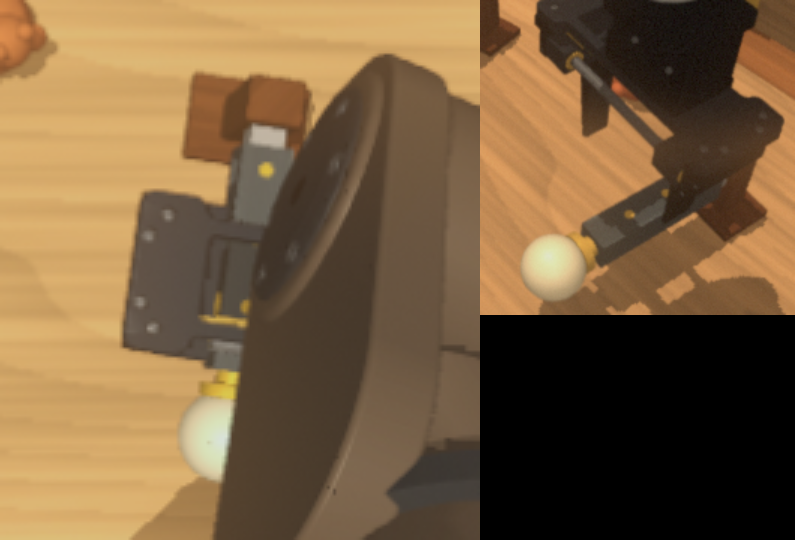

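The fingers straddle the sleeve: first dot at about (245,305) between them, with nothing in the way below. I'll go down.

Emit:
arm_command([
  [1,-0.0005,-0.001,0.03,0,0,0],
  [1,0,0,0.03,0,0,0],
  [1,0,0,0.025,0,0,0],
  [1,0,0,0,0,0,0],
  [1,0,0,0,0,0,0],
])

```text
time_s: 3.1
eef_pos: [0.5373, -0.155, 0.2515]
eef_rot: [[-0.989, 0.148, 0.002], [0.148, 0.989, -0.001], [-0.002, -0.0, -1.0]]
contact_force: [0.1, 0.6, 0.5]
gripper_width: 0.997
grasp_force: 0.0
```

```bash
python3 rel.py
```

```text
t 3.1 pos [ 0.5373 -0.155   0.2515] tool shift [ 0.0013 -0.0002  0.0085] x-axis goal in tool [ 1.      0.0021 -0.0017] z [ 1.6e-03 -6.0e-04 -1.0e+00] F [0.1 0.6 0.5] w 0.9967115264608021 g 0.0
```

Emit:
arm_command([
  [1,0.0013,0,0.0085,0,0,0],
  [0.55,0,0,0,0,0,0],
  [0.5,0,0,0,0,0,0],
  [0.48,0,0,0,0,0,0],
  [0.48,0,0,0,0,0,0],
], newtons=25)

```text
time_s: 3.6
eef_pos: [0.5355, -0.1552, 0.2415]
eef_rot: [[-0.989, 0.149, 0.0], [0.149, 0.989, -0.0], [-0.0, -0.0, -1.0]]
contact_force: [0.3, 0.0, -0.1]
gripper_width: 0.723
grasp_force: 0.0
```

Emit:
arm_command([
  [0.2,0,0,0,0,0,0],
  [0.2,0,0,0,0,0,0],
  [0.2,0,0,0,0,0,0],
  [0.2,0,0,0,0,0,0],
  [0.2,0,0,0,0,0,0],
])

```text
time_s: 4.1
eef_pos: [0.5354, -0.1554, 0.2412]
eef_rot: [[-0.989, 0.148, -0.0], [0.148, 0.989, -0.001], [-0.0, -0.001, -1.0]]
contact_force: [-3.6, -5.5, -2.3]
gripper_width: 0.318
grasp_force: 25.0
```

```bash
python3 rel.py
```

```text
t 4.1 pos [ 0.5354 -0.1554  0.2412] tool shift [-0.0005  0.0005 -0.0018] x-axis goal in tool [ 1.      0.0017 -0.    ] z [-1.e-04 -5.e-04 -1.e+00] F [-3.6 -5.5 -2.3] w 0.3180528550391306 g 25.000175200402737
```

The width is 30.2 mm, so the pads lie flat on the sleeve and the pin is flush. Now I'll draw it out along tool +x.

Emit:
arm_command([
  [0.2,0,0,0,0,0,0],
  [0.2,0.005,0,0,0,0,0],
  [0.2,0.006,0,0,0,0,0],
  [0.2,0.006,0,0,0,0,0],
  [0.2,0,0,0,0,0,0],
], newtons=35)

```text
time_s: 4.6
eef_pos: [0.5181, -0.1529, 0.2412]
eef_rot: [[-0.989, 0.149, -0.0], [0.149, 0.989, -0.0], [0.0, -0.0, -1.0]]
contact_force: [-2.8, -4.8, -0.7]
gripper_width: 0.313
grasp_force: 35.0
```

```bash
python3 rel.py
```

```text
t 4.6 pos [ 0.5181 -0.1529  0.2412] tool shift [-0.018   0.0006 -0.0018] x-axis goal in tool [1.0e+00 1.3e-03 2.0e-04] z [-2.e-04 -3.e-04 -1.e+00] F [-2.8 -4.8 -0.7] w 0.3133914082286032 g 34.997870698571205
```

```bash
python3 - <<'E'
from rel import *;import cv2
from h import *
rel()
s=snapshot('side');c=s['color'][200:350,290:490]
for p,n in brass(s,(320,215,460,310)): print(p.round(1),n,onz(s,p,.087).round(4))
cv2.imwrite('pics/z3.png',cv2.resize(c,(600,450)))
E
```

```text
t 4.6 pos [ 0.5181 -0.1529  0.2412] tool shift [-0.018   0.0006 -0.0018] x-axis goal in tool [1.0e+00 1.3e-03 2.0e-04] z [-2.e-04 -3.e-04 -1.e+00] F [-2.8 -4.8 -0.7] w 0.3133914082286032 g 34.997870698571205
[342.1 219.2] 34 [ 0.5405 -0.0656  0.087 ]
[439.  221.8] 59 [ 0.6344 -0.1555  0.087 ]
[327.8 218.5] 6 [ 0.527  -0.0519  0.087 ]
[383.1 275.9] 36 [ 0.5165 -0.1649  0.087 ]
```

View pics/z3.png

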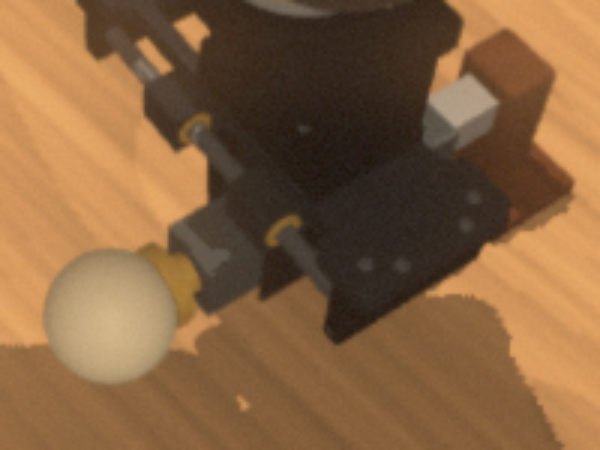

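The lamp has moved with the gripper (ball at about (110,317) in the crop), and more of the silver inner tube is showing by the foot. I'll continue.

Emit:
arm_command([
  [0.2,0.006,0,0,0,0,0],
  [0.2,0.006,0,0,0,0,0],
  [0.2,0.006,0,0,0,0,0],
  [0.2,0.004,0,0,0,0,0],
  [0.2,0,0,0,0,0,0],
])

```text
time_s: 5.15
eef_pos: [0.4963, -0.1496, 0.2412]
eef_rot: [[-0.989, 0.149, -0.0], [0.149, 0.989, -0.0], [0.0, -0.0, -1.0]]
contact_force: [-4.0, -5.8, -1.6]
gripper_width: 0.315
grasp_force: 35.0
```

Emit:
arm_command([
  [0.2,0.001,0,0,0,0,0],
  [0.2,0.001,0,0,0,0,0],
  [0.2,0,0,0,0,0,0],
])

```text
time_s: 5.45
eef_pos: [0.4947, -0.1494, 0.2412]
eef_rot: [[-0.989, 0.149, 0.001], [0.149, 0.989, -0.001], [-0.001, -0.0, -1.0]]
contact_force: [0.3, -5.7, -1.7]
gripper_width: 0.314
grasp_force: 35.0
```

```bash
python3 rel.py
```

```text
t 5.45 pos [ 0.4947 -0.1494  0.2412] tool shift [-0.0417  0.0006 -0.0017] x-axis goal in tool [ 1.0e+00  1.2e-03 -7.0e-04] z [ 6.e-04 -5.e-04 -1.e+00] F [ 0.3 -5.7 -1.7] w 0.3144544261767812 g 34.997805655002594
```

Emit:
arm_command([
  [0.2,0.001,0,0,0,0,0],
  [0.2,0.001,0,0,0,0,0],
  [0.2,0,0,0,0,0,0],
])

```text
time_s: 5.75
eef_pos: [0.4935, -0.1492, 0.2413]
eef_rot: [[-0.989, 0.149, 0.003], [0.149, 0.989, -0.001], [-0.003, -0.001, -1.0]]
contact_force: [6.5, -5.9, -6.6]
gripper_width: 0.311
grasp_force: 35.0
```

The resisting force is climbing and the motion has stalled, so the pin has locked. I'll open and retreat.

Emit:
arm_command([
  [0.2,-0.002,0,0,0,0,0],
  [1,0,0,0,0,0,0],
  [1,0,0,0,0,0,0],
  [1,0,0,0,0,0,0],
  [1,0,0,0,0,0,0],
])

```text
time_s: 6.25
eef_pos: [0.4948, -0.1489, 0.2412]
eef_rot: [[-0.989, 0.149, 0.0], [0.149, 0.989, 0.0], [0.0, 0.0, -1.0]]
contact_force: [-1.1, 0.3, -0.2]
gripper_width: 0.595
grasp_force: 0.0
```

Emit:
arm_command([
  [1,0,0,0,0,0,0],
  [1,0,0,-0.02,0,0,0],
  [1,0,0,-0.04,0,0,0],
  [1,0,0,-0.04,0,0,0],
  [1,0,0,-0.04,0,0,0],
])

```text
time_s: 6.75
eef_pos: [0.4947, -0.1489, 0.3827]
eef_rot: [[-0.989, 0.149, -0.0], [0.149, 0.989, 0.0], [0.0, 0.0, -1.0]]
contact_force: [0.1, -0.4, -0.3]
gripper_width: 0.983
grasp_force: 0.0
```

Emit:
arm_command([
  [1,0,0.04,-0.02,0,0,0],
  [1,0,0.045,0,0,0,0],
  [1,0,0.045,0,0,0,0],
  [1,0,0.045,0,0,0,0],
  [1,0,0.0,0,0,0,0],
])

```text
time_s: 7.25
eef_pos: [0.5209, 0.028, 0.4013]
eef_rot: [[-0.99, 0.144, 0.0], [0.144, 0.99, 0.001], [-0.0, 0.001, -1.0]]
contact_force: [0.1, 0.0, 0.2]
gripper_width: 1.0
grasp_force: 0.0
```

```bash
python3 - <<'E'
from rel import *;import cv2
from h import *
rel()
s=snapshot('side');t=snapshot('top')
for a,b in((t,(395,145,432,300)),(s,(330,215,460,310))):
    for p,n in brass(a,b): print(p.round(1),n,onz(a,p,.087).round(4))
o=np.hstack([cv2.resize(t['color'][120:300,370:450],(240,540)),cv2.resize(s['color'][180:360,310:490],(540,540))])
cv2.imwrite('pics/z4.png',o)
E
```

```text
t 7.25 pos [0.5209 0.028  0.4013] tool shift [-0.0413 -0.179   0.1582] x-axis goal in tool [ 1.0e+00  5.7e-03 -2.0e-04] z [ 3.e-04  8.e-04 -1.e+00] F [0.1 0.  0.2] w 0.999635504321418 g 0.0
[431.  146.5] 4 [ 0.6311 -0.1892  0.087 ]
[430.2 153.6] 5 [ 0.6187 -0.1876  0.087 ]
[401.8 154.2] 17 [ 0.6178 -0.1379  0.087 ]
[425. 164.] 43 [ 0.6007 -0.1781  0.087 ]
[415.  179.2] 19 [ 0.5743 -0.1602  0.087 ]
[412.  202.1] 20 [ 0.5348 -0.1544  0.087 ]
[409.  225.2] 19 [ 0.4951 -0.1485  0.087 ]
[445.5 215. ] 4 [ 0.6504 -0.1539  0.087 ]
[440.1 224.3] 15 [ 0.6322 -0.1593  0.087 ]
[413.2 248.5] 18 [ 0.5751 -0.1619  0.087 ]
[388.6 262.5] 17 [ 0.5359 -0.1558  0.087 ]
[362.5 277.6] 21 [ 0.496  -0.1499  0.087 ]
[378.  301.2] 57 [ 0.4865 -0.1856  0.087 ]
[369.7 305.5] 40 [ 0.4752 -0.1832  0.087 ]
[385.8 307.9] 17 [ 0.4869 -0.1979  0.087 ]
[411.4 305.2] 5 [ 0.5118 -0.2155  0.087 ]
```

View pics/z4.png

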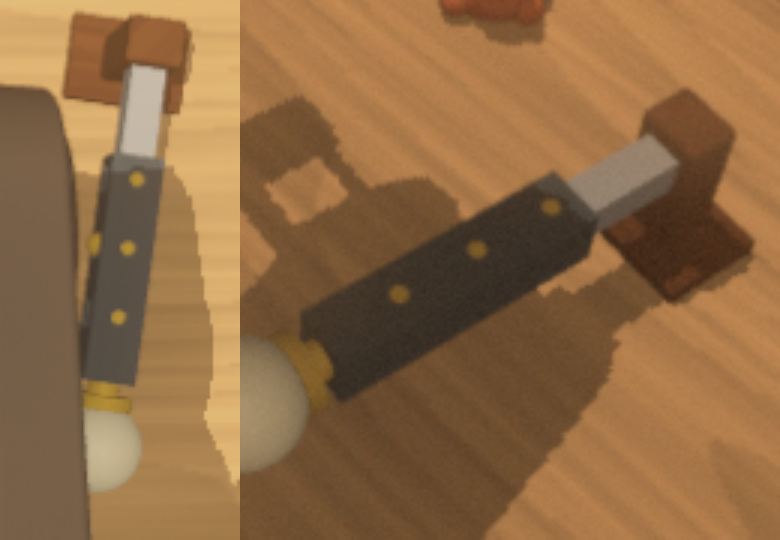

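The dots have moved 40.5 mm, so the second hole is over the pin. The pin stands out on the +y side at (95,243) in the crop. The robot is clear and touches nothing.

```bash
python3 -c "from rig import *;print(finish_job())"
```

```text
the job is handed in; nothing more can be done
None
```

I pressed the lamp's pin flush and drew its sleeve about 40 mm to the second hole, where the pin has sprung out. The cup rest's arm was not touched, the gripper is clear, and the job is handed in at about 7 s on the robot's clock; no verdict came back.

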